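# Rack the syringes in order of size

### The arm

A 7-joint arm with a two-finger parallel gripper is mounted at the origin on a cart in front of the work surface, level with it; the furniture and walls round the work are solid. World frame = base frame: x ahead of the robot, y to its left, z up, the work surface at z = 0. Lengths are in m, angles in rad, forces in N, time in s.
With the tool pointing down it reaches from about 0.35 to 0.9 m from the base axis. Payload 8.1 kg.
Tool frame: the origin (TCP) lies midway between the tips of the shut fingers; the grasp point (between the pads) lies 19 mm behind it; z points along the fingers, y is the line along which they close (so a half turn about z gives the same grasp; the last joint's range is limited). The gripper opens to 92 mm and grips with 3 to 60 N. Pads are 19 mm wide; open, the fingers measure 130 mm over their backs; the gripper's body (75 mm by 190 mm) begins 47 mm behind the grasp point.
Start: joints at [-1.269, 0.434, 0.025, 1.573, -0.012, 1.134, -0.075], TCP at [0.246, 0.574, 0.207] pointing down, gripper open.
Joint ranges: [-2.62, 2.62], [-0.44, 2.09], [-1.27, 1.32], [0.08, 2.57], [-1.32, 4.46], [0.12, 2], [-2.74, 2.74]. Speed limits (rad/s): [2.22, 2.22, 3.01, 3.01, 3.14, 3.14, 3.14].

### API

Orientations are given as a unit quaternion [w, x, y, z].
In Python, from rig import r, viewer gives the robot as it stands. Calls block until the motion is done:
- r.move_pose(position, orientation): joint-space move of the TCP to a pose.
- r.servo_line(position, rotation=None, vel=0.15): straight line of the TCP; rotation=None keeps the orientation; vel is the mean speed in m/s.
- r.movej(angles): joint-space move.
- r.command_gripper(opening, newtons=None): opening from 0.0 (shut) to 1.0 (fully open); newtons is the grip in N (None keeps the last); returns when the fingers have stopped.
- r.hold(seconds).
- r.solve_ik(position, orientation): joint angles nearest the present ones, or None.
- viewer.read_camera(name): name is "scene" or "top" or "wrist"; returns (picture, depth): 480x640x3 uint8, red, green, blue; 480x640 float32, m along the optical axis (not along the pixel's ray), 0 where there is no reading.
- viewer.calibration(name): a dict with "fx", "fy", "cx", "cy" (pixels), "rvec" (rotation vector, rad) and "tvec" (3), from world to camera coordinates, as OpenCV has them; the wrist camera has in their place "tool_from_camera" (4x4, takes a point from camera to tool coordinates, whose origin is the TCP and whose axes are the flange's). Camera axes: x right, y down, z forward; pixel columns grow to the right and rows downward; lengths in m; the calibration is good to about 2 mm. A picture is of the moment at which its call begins: read the wrist's pose just before it. calibration takes no time and is no camera call.
A pose or a line that the arm cannot do raises r.MotionError and nothing moves.
- r.finish_job(): hands the job in; it is judged then, once.
Readings, each from a call of its own:
- r.current_t(): time.
- r.current_q(): joint angles.
- r.current_joint_vel(): joint speeds.
- r.current_effort(): joint torques, N m.
- r.current_tool_pos(): TCP position.
- r.current_eef_rot(): TCP orientation.
- r.current_wrist_force(): force on the tool from outside, world axes, zero at the start.
- r.current_moment(): the same for the moment, N m.
- r.current_grip_width(): opening from 0.0 (shut) to 1.0 (fully open).
- r.current_grip_force(): force on a finger pad.
Only numpy, scipy, OpenCV 4.12 (cv2) and the standard library are available. Lean on these libraries where they do the work, as an engineer would, in place of code of your own. Each camera call takes 0.05 s, during which the arm holds its last target. There are 200 camera calls.

### The job

Get the syringe rack ready for the next list: pick the four loose syringes up off the instrument mat and lay each one down into the cradle of its own size, so that they end in order of size along the rack. Each must lie level and right down in both saddles of its cradle, nozzle towards the stepped side, its finger flange close behind the rear saddle. Do not knock the white bottle or the kidney dish.

Things in the scene. Friction and masses are not known exactly. Their poses are not given: they have to be found in the camera images.
- syringe_5: smallest of 4 loose capped syringes, lying on the 3 mm mat: clear barrel 14 mm thick, 64 mm long, white flange 27 mm wide, 3 thick; cap ends at x = 82, thumb disc at x = -14. Origin on the barrel's axis (7 mm above what it lies on) at the flange's front face; x to the nozzle, z up. Grip across the barrel near x = 28
- cradle_5: smallest cradle of the fixed rack: two grey saddles at x = 6 to 13 and 47.5 to 55.5 mm, fingers fit between; open-topped channel 17 mm wide, mouth flared 5 mm a side; tops 10 mm above the axis. Origin: where its syringe's origin belongs, on the seated axis 25 mm above the table (floor 7 mm lower); x to the nozzle (stepped side), y along the row; next cradle 52 to 60 mm off
- syringe_10: second smallest of 4 loose capped syringes, lying on the 3 mm mat: clear barrel 18 mm thick, 80 mm long, white flange 33 mm wide, 3 thick; cap ends at x = 98, thumb disc at x = -14. Origin on the barrel's axis (9 mm above what it lies on) at the flange's front face; x to the nozzle, z up. Grip across the barrel near x = 36
- cradle_10: second smallest cradle of the fixed rack: two grey saddles at x = 6 to 13 and 63.5 to 71.5 mm, fingers fit between; open-topped channel 21 mm wide, mouth flared 5 mm a side; tops 10 mm above the axis. Origin: where its syringe's origin belongs, on the seated axis 27 mm above the table (floor 9 mm lower); x to the nozzle (stepped side), y along the row; next cradle 52 to 60 mm off
- syringe_20: second largest of 4 loose capped syringes, lying on the 3 mm mat: clear barrel 22 mm thick, 96 mm long, white flange 39 mm wide, 3 thick; cap ends at x = 114, thumb disc at x = -14. Origin on the barrel's axis (11 mm above what it lies on) at the flange's front face; x to the nozzle, z up. Grip across the barrel near x = 44
- cradle_20: second largest cradle of the fixed rack: two grey saddles at x = 6 to 13 and 79.5 to 87.5 mm, fingers fit between; open-topped channel 25 mm wide, mouth flared 5 mm a side; tops 10 mm above the axis. Origin: where its syringe's origin belongs, on the seated axis 29 mm above the table (floor 11 mm lower); x to the nozzle (stepped side), y along the row; next cradle 52 to 60 mm off
- syringe_50: largest of 4 loose capped syringes, lying on the 3 mm mat: clear barrel 30 mm thick, 118 mm long, white flange 50 mm wide, 3 thick; cap ends at x = 136, thumb disc at x = -14. Origin on the barrel's axis (15 mm above what it lies on) at the flange's front face; x to the nozzle, z up. Grip across the barrel near x = 56
- cradle_50: largest cradle of the fixed rack: two grey saddles at x = 6 to 13 and 101.5 to 109.5 mm, fingers fit between; open-topped channel 33 mm wide, mouth flared 5 mm a side; tops 10 mm above the axis. Origin: where its syringe's origin belongs, on the seated axis 33 mm above the table (floor 15 mm lower); x to the nozzle (stepped side), y along the row; next cradle 52 to 60 mm off
- white_bottle: white squeeze bottle standing behind the work, 53 mm across and 124 mm high, origin at the centre of its underside; not to be disturbed
- kidney_dish: steel kidney dish behind the work, 82 x 162 x 37 mm, origin at the centre of its underside; not to be disturbed
Not all that is in view belongs to the job. What is shaped like the syringe_50 but turquoise is not meant.

How it is judged:
By the outcome, as a careful person would: the job done as asked, in the order asked, and still so for the second after the job is handed in, with the robot touching nothing.
It also fails if it takes over 90 s, if anything falls off the work surface, if the arm or the gripper's body presses on something with over 40 N, if the wrist force passes 120 N, or if a joint passes its speed limit or range.

## Working session

There is one attempt and no reset: what is moved stays moved. The work goes in short steps, each a Python script; the robot and the scene stay as the last script left them, time stands still between calls to the robot, and variables do not carry over. Pictures are saved under pics/ and viewed, at most 14 in all, crops included, and the job is handed in when it is done.

```bash
ls; mkdir -p pics
python3 - <<'E'
from rig import r, viewer
import cv2, numpy as np
for n in ("top","scene"):
    im,d=viewer.read_camera(n); cv2.imwrite(f"pics/{n}0.png",im[:,:,::-1]); np.savez(f"pics/{n}0.npz",im=im,d=d)
    print(n,viewer.calibration(n))
print(viewer.calibration("wrist"), r.current_tool_pos(), r.current_eef_rot(), r.current_t())
E
```

```text
pics
top {'fx': 538.3100803027937, 'fy': 538.3100803027937, 'cx': 330.9094443358991, 'cy': 240.31570987837617, 'rvec': array([ 2.16361975, -2.11145007,  0.1614312 ]), 'tvec': array([-0.09533495,  0.48804801,  1.39603612])}
scene {'fx': 618.4046883969835, 'fy': 618.4046883969835, 'cx': 314.2859241729905, 'cy': 253.8099845258145, 'rvec': array([ 2.13830033, -1.12393934,  0.43471056]), 'tvec': array([-0.34427556,  0.29776261,  1.51455243])}
{'fx': 372.7540577454511, 'fy': 372.7540577454511, 'cx': 317.07174977090034, 'cy': 240.2247253611118, 'tool_from_camera': array([[-9.63329990e-05, -9.61345768e-01, -2.75343978e-01,
         7.25053050e-02],
       [ 9.99999975e-01, -1.48158728e-04,  1.67422471e-04,
        -5.22231431e-04],
       [-2.01745497e-04, -2.75343954e-01,  9.61345758e-01,
        -1.78205217e-01],
       [ 0.00000000e+00,  0.00000000e+00,  0.00000000e+00,
         1.00000000e+00]])} [0.24596606 0.57402989 0.20581922] [-9.65256746e-05  2.01018765e-01  9.79587131e-01 -7.06333805e-04] 0.1
```

View pics/top0.png

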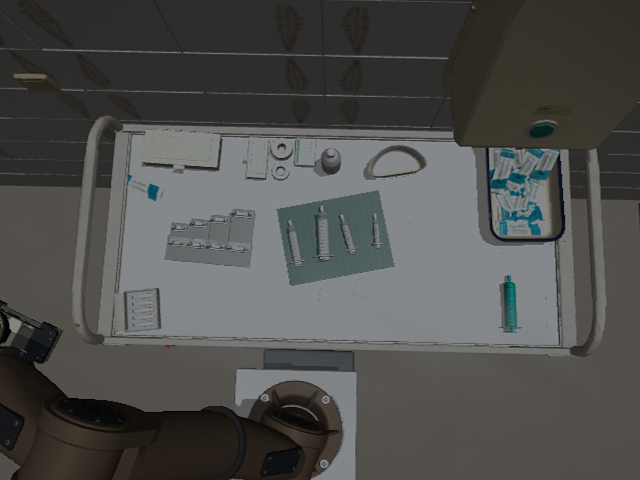

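View pics/scene0.png

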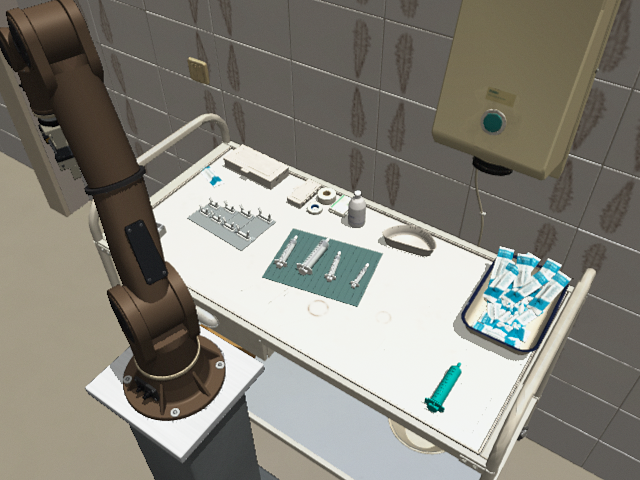

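```bash
cat > h.py <<'E'
from rig import r, viewer
import cv2, numpy as np
from scipy.spatial.transform import Rotation as R
def quat(yaw):  # tool down, tool x at yaw
    return np.roll((R.from_euler('z',yaw)*R.from_euler('x',np.pi)).as_quat(),1)
def cam(name):
    c=viewer.calibration(name)
    if name=="wrist":
        p=np.array(r.current_tool_pos()); q=np.roll(np.array(r.current_eef_rot()),-1)
        T=np.eye(4); T[:3,:3]=R.from_quat(q).as_matrix(); T[:3,3]=p
        M=T@c["tool_from_camera"]
    else:
        M=np.eye(4); Rm=R.from_rotvec(c["rvec"]).as_matrix(); M[:3,:3]=Rm.T; M[:3,3]=-Rm.T@c["tvec"]
    return c,M
def ray(c,M,u,v,z):
    d=M[:3,:3]@[(u-c["cx"])/c["fx"],(v-c["cy"])/c["fy"],1]
    return M[:3,3]+d*(z-M[2,3])/d[2]
def shot(name,fn):
    c,M=cam(name); im,d=viewer.read_camera(name)
    cv2.imwrite(f"pics/{fn}.png",im[:,:,::-1]); np.savez(f"pics/{fn}.npz",im=im,d=d,M=M,K=[c["fx"],c["fy"],c["cx"],c["cy"]])
    return im,d
E
python3 - <<'E'
from h import *
c,M=cam("top")
for n,u,v,z in [("rackBL",165,260,0),("rackTR",255,210,0),("mat",335,237,0),("bottle",331,165,.1),("dish",397,162,.03),("s1",293,243,.01),("s2",322,235,.01),("s3",347,235,.01),("s4",377,230,.01)]:
    print(n,ray(c,M,u,v,z).round(3))
for n,u,v in (("mat",335,237),("rack",210,237)):
    p=ray(c,M,u,v,0)
    for yaw in (0,np.pi):
        print(n,yaw,r.solve_ik([p[0],p[1],.2],quat(yaw)))
    r.move_pose([p[0],p[1],.17 if n=="rack" else .17],quat(np.pi if r.solve_ik([p[0],p[1],.17],quat(np.pi)) is not None else 0))
    r.hold(.3); shot("wrist","w_"+n); print(r.current_tool_pos(),r.current_t())
E
```

```text
rackBL [0.431 0.367 0.   ]
rackTR [0.576 0.129 0.   ]
mat [ 0.506 -0.094  0.   ]
bottle [ 0.679 -0.079  0.1  ]
dish [ 0.713 -0.259  0.03 ]
s1 [0.485 0.02  0.01 ]
s2 [ 0.509 -0.059  0.01 ]
s3 [ 0.51  -0.127  0.01 ]
s4 [ 0.526 -0.208  0.01 ]
mat 0 [-0.68406239  0.37577699  1.03364124  1.90227572 -0.3677219   1.06979941
 -1.07058456]
mat 3.141592653589793 [-0.43527585  0.28820792  0.65860589  1.88727754 -0.20392491  1.03327309
  1.87934319]
[ 0.5057239  -0.09389984  0.16997047] 2.9917
rack 0 [-1.33143092  0.52833425  1.16192294  1.80986119 -0.52878981  1.16012698
 -1.56727253]
rack 3.141592653589793 [-1.00100451  0.35693945  0.59606999  1.78823112 -0.22615049  1.06503649
  1.24700717]
[0.49765837 0.24772327 0.17007209] 4.6333
```

View pics/w_mat.png

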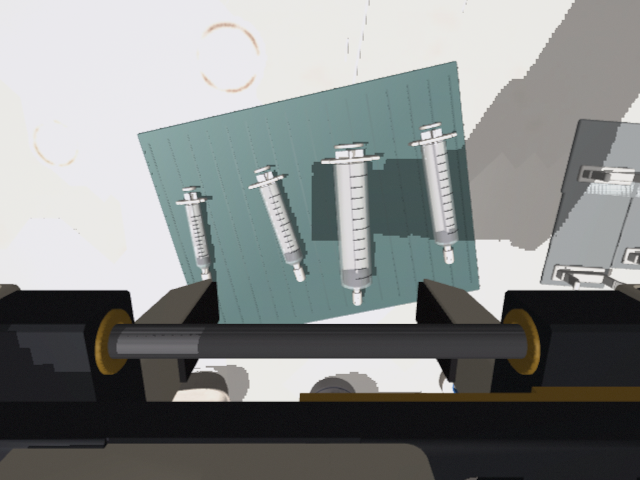

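View pics/w_rack.png

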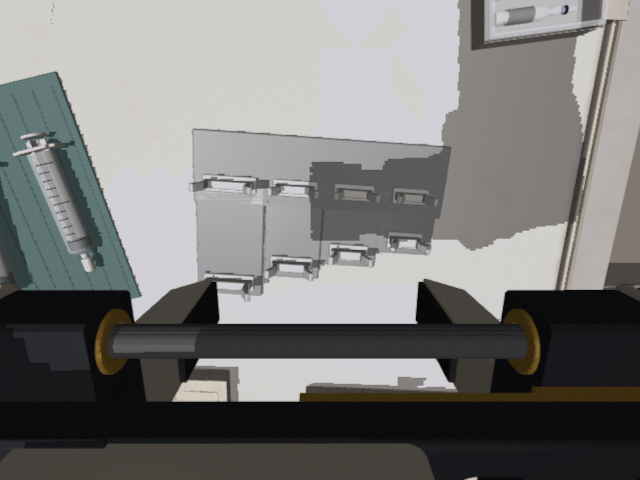

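```bash
python3 - <<'E'
import cv2,numpy as np
a=cv2.imread("pics/w_mat.png")[110:315,160:470]; cv2.imwrite("pics/c_mat.png",cv2.resize(a,None,fx=2.5,fy=2.5,interpolation=cv2.INTER_CUBIC))
a=cv2.imread("pics/w_rack.png")[165:305,180:450]; cv2.imwrite("pics/c_rack.png",cv2.resize(a,None,fx=2.9,fy=2.9,interpolation=cv2.INTER_CUBIC))
E
python3 - <<'E'
import numpy as np
for f,us in (("mat",[(200,235),(282,225),(354,215),(440,190),(250,250)]),("rack",[(230,184),(230,178),(230,220),(230,286),(230,120)])):
    z=np.load(f"pics/w_{f}.npz"); d=z["d"];K=z["K"];M=z["M"]
    for u,v in us:
        t=d[v,u]; print(f,u,v,(M[:3,:3]@[(u-K[2])/K[0]*t,(v-K[3])/K[1]*t,t]+M[:3,3]).round(4),t)
E
```

```text
mat 200 235 [ 0.5232 -0.2031  0.0156] 0.34458855
mat 282 225 [ 0.5122 -0.1265  0.0219] 0.33551985
mat 354 215 [ 0.5007 -0.063   0.0326] 0.32208613
mat 440 190 [0.4803 0.0123 0.0236] 0.3251486
mat 250 250 [ 0.5414 -0.1598  0.004 ] 0.36069962
rack 230 184 [0.4678 0.1694 0.0176] 0.3297354
rack 230 178 [0.4636 0.1676 0.0085] 0.33728248
rack 230 220 [0.5031 0.1645 0.0059] 0.3506713
rack 230 286 [0.5648 0.1632 0.0184] 0.35567638
rack 230 120 [0.4134 0.1692 0.0008] 0.3309041
```

View pics/c_mat.png

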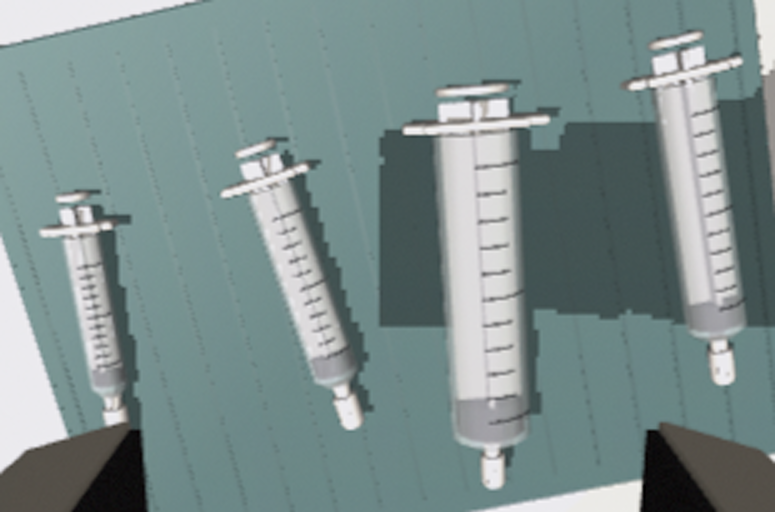

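View pics/c_rack.png

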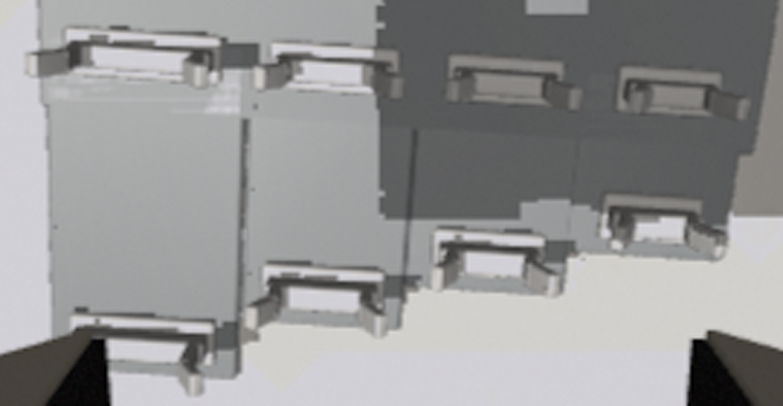

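```bash
cat > an.py <<'E'
import numpy as np,cv2
from scipy.optimize import least_squares
def cloud(f):
    z=np.load(f"pics/{f}.npz"); d=z["d"];K=z["K"];M=z["M"]
    v,u=np.mgrid[:480,:640]
    P=np.stack([(u-K[2])/K[0]*d,(v-K[3])/K[1]*d,d],-1)@M[:3,:3].T+M[:3,3]; P[d==0]=np.nan
    return P,z["im"]
S={5:(7,64),10:(9,80),20:(11,96),50:(15,118)}
def fit(P,guess,s,z0=.003):
    r,L=S[s][0]/1e3,S[s][1]/1e3; Q=P.reshape(-1,3); Q=Q[np.isfinite(Q[:,0])]
    c=np.array(guess[:2]); th=guess[2]
    for _ in range(6):
        ax=np.array([np.cos(th),np.sin(th)]); n=np.array([-ax[1],ax[0]])
        rel=Q[:,:2]-c; a=rel@ax; b=rel@n
        m=(abs(a)<L*.36)&(abs(b)<r*1.05)&(Q[:,2]>z0+r*.9)&(Q[:,2]<z0+2*r+.01)
        f=lambda p:np.hypot(b[m]-p[0]-p[1]*a[m],Q[m,2]-p[2])-r
        s_=least_squares(f,[0,0,z0+r],loss="soft_l1",f_scale=.001).x
        c=c+n*s_[0]; th+=np.arctan(s_[1])
    return c,th,s_[2],m.sum(),np.std(f(s_))
E
python3 - <<'E'
from an import *
P,im=cloud("w_mat")
c=lambda u,v:(160+u/2.5,110+v/2.5)
# crop px: flange front centre, cap tip
obs={5:((80,235),(117,420)),10:((267,184),(349,425)),20:((686,81),(723,380)),50:((477,133),(492,485))}
z=np.load("pics/w_mat.npz");K=z["K"];M=z["M"]
def ray(u,v,h):
    d=M[:3,:3]@[(u-K[2])/K[0],(v-K[3])/K[1],1]; return (M[:3,3]+d*(h-M[2,3])/d[2])[:2]
for s,(f,t) in obs.items():
    h=.003+S[s][0]/1e3; F=ray(*c(*f),h);T=ray(*c(*t),h)
    th=np.arctan2(*(T-F)[::-1]); mid=F+(T-F)/np.hypot(*(T-F))*S[s][1]/2e3
    cc,th2,zz,n,sd=fit(P,(*mid,th),s)
    ax=np.array([np.cos(th2),np.sin(th2)])
    # pixel length check, flange from depth: points high & wide
    Q=P.reshape(-1,3);rel=Q[:,:2]-cc;a=rel@ax;b=rel@[-ax[1],ax[0]]
    w=S[s][0]/1e3
    m=(abs(b)>w*1.15)&(abs(b)<w*1.8)&(Q[:,2]>.003+w*.6)&(abs(a+S[s][1]/2e3)<.02)
    print(s,"F",F.round(4),"len",np.hypot(*(T-F)).round(4),S[s][1]+18,"th px/fit",th.round(3),th2.round(3),"c",cc.round(4),"z",zz.round(4),n,sd.round(5),"a of F",((F-cc)@ax).round(4),"aT",((T-cc)@ax).round(4),"flange a pts",np.percentile(a[m],[5,50,95]).round(4) if m.any() else None,m.sum())
P,im=cloud("w_rack")
x,y,h=P[...,0],P[...,1],P[...,2]
m=((h>.0155)&(h<.0205)&(x>.42)&(x<.6)&(y>.1)&(y<.4)).astype(np.uint8)
n,l,st,ce=cv2.connectedComponentsWithStats(m,connectivity=4)
for i in range(1,n):
    if st[i,4]>60:
        k=l==i; print(st[i],ce[i].round(1),"x",np.percentile(x[k],[3,50,97]).round(4),"y",np.percentile(y[k],[3,50,97]).round(4),"h",np.median(h[k]).round(4))
# height raster
print("max h",np.nanmax(h[(x>.42)&(x<.6)&(y>.1)&(y<.4)]))
g=np.zeros((180,280),np.uint8)
o=np.argsort(np.nan_to_num(h).ravel())
xi=((x.ravel()[o]-.42)*1000);yi=((.4-y.ravel()[o])*1000);hh=h.ravel()[o]
k=np.isfinite(xi)&(xi>=0)&(xi<180)&(yi>=0)&(yi<280)
g[179-xi[k].astype(int),yi[k].astype(int)]=np.clip(hh[k]*1000*5.5,0,255)
cv2.imwrite("pics/hm.png",cv2.resize(cv2.applyColorMap(g,cv2.COLORMAP_JET),None,fx=2.8,fy=2.8,interpolation=cv2.INTER_NEAREST))
E
```

```text
5 F [ 0.4952 -0.2098] len 0.0732 82 th px/fit 0.105 0.101 c [ 0.5271 -0.2063] z 0.01 732 0.00065 a of F -0.032 aT 0.0412 flange a pts [-0.0365 -0.0355 -0.0339] 42
10 F [ 0.4763 -0.1401] len 0.0972 98 th px/fit 0.296 0.312 c [ 0.5142 -0.1274] z 0.0119 1192 0.00061 a of F -0.04 aT 0.0572 flange a pts [-0.0499 -0.0325 -0.0233] 8186
20 F [0.4404 0.0068] len 0.1123 114 th px/fit 0.212 0.23 c [0.4875 0.0161] z 0.0139 1916 0.00064 a of F -0.048 aT 0.0643 flange a pts [-0.0526 -0.0515 -0.0498] 81
50 F [ 0.4578 -0.0656] len 0.1343 136 th px/fit 0.069 0.08 c [ 0.5167 -0.0617] z 0.0178 3021 0.00059 a of F -0.059 aT 0.0753 flange a pts [-0.0445 -0.0424 -0.0394] 4495
[202 180  51  11 310] [226.2 184.8] x [0.4644 0.4686 0.4723] y [0.15   0.166  0.1879] h 0.0179
[274 185  42  10 246] [294.5 189.4] x [0.469  0.4724 0.4767] y [0.2135 0.2264 0.2416] h 0.0179
[344 190  30   9 196] [356.  193.8] x [0.4734 0.4767 0.4805] y [0.2705 0.281  0.292 ] h 0.0179
[404 193  24  10 155] [414.3 197.7] x [0.4769 0.4804 0.4839] y [0.325  0.3332 0.3411] h 0.0179
[391 238  32  10 189] [406.8 242. ] x [0.5179 0.5212 0.5262] y [0.3151 0.3296 0.3403] h 0.0179
[332 250  35  11 219] [349.  254.9] x [0.5299 0.5337 0.5382] y [0.2612 0.2761 0.2886] h 0.0181
[271 262  40  11 263] [290.4 267.2] x [0.5422 0.5457 0.5508] y [0.2048 0.2209 0.2387] h 0.0179
[212 280  39  11 248] [231.5 285.1] x [0.5602 0.5639 0.5685] y [0.1506 0.1641 0.1817] h 0.0179
max h 0.3072810999390974
```

View pics/hm.png

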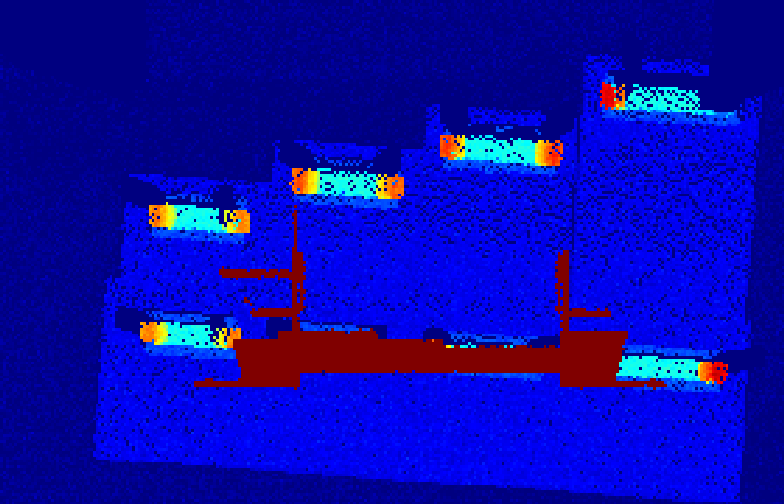

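Run:
```python
from an import *
P,im=cloud("w_rack"); Q=P.reshape(-1,3); Q=Q[np.isfinite(Q[:,0])&(Q[:,2]<.05)]
a=-.0704; X=np.array([np.cos(a),np.sin(a)]);Y=np.array([-X[1],X[0]])
px=Q[:,:2]@X;py=Q[:,:2]@Y
np.set_printoptions(linewidth=250,precision=1,suppress=True)
for n,w,c in ((50,33,(.4686,.169)),(50,33,(.5639,.1641)),(20,25,(.4724,.2264)),(20,25,(.5457,.2209)),(10,21,(.4767,.281)),(10,21,(.5337,.2761)),(5,17,(.4804,.3332)),(5,17,(.5212,.3296))):
    c=np.array(c);x0,y0=c@X,c@Y
    m=(abs(px-x0)<.003)&(abs(py-y0)<.030)
    b=np.arange(-30,31,1.5); i=np.digitize((py[m]-y0)*1e3,b)
    print(n,w,"x,y rack",(x0*1e3).round(1),(y0*1e3).round(1))
    print(np.array([np.nanmedian(Q[m,2][i==k])*1e3 if (i==k).any() else -1 for k in range(1,len(b))]))
    # x edges on floor
    m=(abs(px-x0)<.012)&(abs(py-y0)<w*.35e-3)&(abs(Q[:,2]-.018)<.001)
    print("  floor x",np.percentile(px[m]*1e3,[1,99]))
```

```text
50 33 x,y rack 455.6 201.5
[ 5.5 40.8 41.8 40.9 39.1 36.2 33.5 24.  17.9 18.2 18.1 17.8 17.7 17.8 17.7 18.  17.8 17.5 17.9 17.7 18.1 18.1 18.3 17.7 17.9 18.1 18.1 17.7 17.4 32.2 34.5 29.9 35.9 18.3  9.2 39.8  5.   5.   4.9  5. ]
  floor x [452.6 459.3]
50 33 x,y rack 551.0 203.4
[ 7.3  9.3 12.3 10.1 10.8 10.7 10.5 13.  12.5 13.3 13.5 17.8 17.  17.6 17.9 16.8 18.  17.7 18.  17.5 17.4 17.2 17.9 17.7 16.9 17.6 16.7 17.5 20.1 32.1 29.4 21.2 13.4 39.4  5.8  5.1  5.1  4.9  2.6 -0.5]
  floor x [547.8 555.5]
20 25 x,y rack 455.3 259.1
[ 5.2  4.8  5.4  5.   5.4 20.9 37.5 37.6 36.1 33.4 31.  24.8 17.8 17.8 17.9 17.8 17.  17.5 17.3 18.2 18.4 17.6 17.7 18.2 17.5 18.  17.7 17.1 20.8 31.1 32.7 35.3 37.2 37.3  6.6  5.3  5.4  4.9  5.   5.1]
  floor x [452.6 459.2]
20 25 x,y rack 528.8 258.7
[ 5.2  4.9  4.6  5.   5.4  5.4 36.1 37.3 35.9 32.7 30.5 25.9 17.4 18.2 18.2 17.8 18.  17.6 17.5 18.2 15.2 17.6 16.8 18.  17.7 17.9 17.7 16.7 18.7 27.2 32.1 18.4 36.9 35.3  6.4  5.4  5.3  4.7  3.9  1.1]
  floor x [525.6 533.6]
10 21 x,y rack 455.8 313.8
[ 5.3  5.   4.9  5.4  4.9  5.   5.8 34.7 35.5 34.1 31.5 29.1 
[... 221 characters left out ...]
6  5.1 21.1 35.1 17.6 31.1 29.7 25.4 17.1 17.8 17.9 18.3 17.8 17.8 18.1 18.2 17.4 18.3 18.2 18.  17.5 17.5 23.8 29.  31.4 34.6 35.8 35.5  5.3  5.1  5.2  5.4  5.1  5.   3.2]
  floor x [509.7 517.8]
5 17 x,y rack 455.8 366.2
[ 4.9  4.9  4.9  5.4  5.1  5.6  5.4  5.4  9.9 16.1 32.4 30.2 27.5 25.  17.9 18.  17.9 18.3 17.7 17.7 18.  18.4 18.1 17.7 18.8 25.4 29.4 31.5 34.  34.8 33.9  5.2  4.8  4.9  5.1  4.7  5.4  5.   5.2  5.3]
  floor x [452.6 459.2]
5 17 x,y rack 496.7 365.4
[ 4.9  5.4  5.2  5.1  4.7  5.2  5.2  4.9  7.6 31.1 17.7 24.  25.3 19.8 16.5 17.6 17.7 17.8 17.4 17.5 17.8 17.4 17.1 18.  17.4 20.9 26.5 29.4 31.8 34.4 34.  33.4  4.7  5.1  4.8  5.1  5.   4.9  0.7  0.3]
  floor x [493.6 501.8]
```

```bash
cat > job.py <<'E'
from h import *
SY={5:(.5271,-.2063,.101,-.0335),10:(.5142,-.1274,.312,-.041),20:(.4875,.0161,.230,-.0497),50:(.5167,-.0617,.080,-.0607)} # point on axis, yaw, coord of origin
GX={5:.028,10:.036,20:.044,50:.056}; RD={5:.007,10:.009,20:.011,50:.015}
A=-.0704; CY={5:.3651,10:.3128,20:.2590,50:.1988}
def along(x,y,th,a): return np.array([x+a*np.cos(th),y+a*np.sin(th)])
def pick(s,zt=.006):
    x,y,th,o=SY[s]; p=along(x,y,th,o+GX[s]); q=quat(th+np.pi); rd=RD[s]
    r.command_gripper(min(1,(2*rd+.024)/.092),25)
    r.move_pose([*p,.10],q); r.servo_line([*p,zt],vel=.12)
    print("down F",np.round(r.current_wrist_force(),1))
    r.command_gripper(0.,25); print("grip mm",r.current_grip_width()*92,r.current_grip_force())
    r.servo_line([*p,.12],vel=.15)
def place(s,zt=.006,dx=0.,dy=0.):
    rk=np.array([[np.cos(A),-np.sin(A)],[np.sin(A),np.cos(A)]])
    p=rk@[.4462+GX[s]+dx,CY[s]+dy]; q=quat(A+np.pi); rd=RD[s]
    z=.018+rd-(.003+rd-zt)+.0005
    r.move_pose([*p,.12],q); r.servo_line([*p,z+.022],vel=.12)
    f0=np.array(r.current_wrist_force()); r.servo_line([*p,z],vel=.05); r.hold(.2)
    print("dF",np.round(np.array(r.current_wrist_force())-f0,1),"grip",r.current_grip_width()*92)
    r.command_gripper((2*rd+.010)/.092,25); r.hold(.2)
    r.servo_line([*p,.12],vel=.15); print("t",r.current_t())
E
python3 - <<'E'
from job import *
pick(10); place(10)
p=r.current_tool_pos(); r.move_pose([.46,.30,.17],quat(np.pi+A)); r.hold(.2); shot("wrist","p10"); print(r.current_t())
a=cv2.imread("pics/p10.png")[100:320,120:480]; cv2.imwrite("pics/p10c.png",cv2.resize(a,None,fx=2.2,fy=2.2,interpolation=cv2.INTER_CUBIC))
E
```

```text
down F [0.2 0.1 0.2]
grip mm 0.889325333870092 0.0
dF [-1.9 -0.2 -1.3] grip 0.7542997840104615
t 14.4333
15.0667
```

View pics/p10c.png

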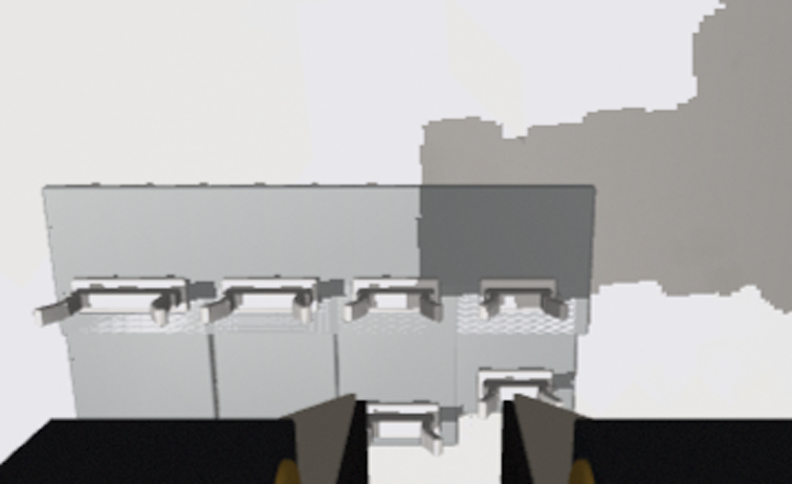

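Run:
```python
from job import *
r.command_gripper(1.0,25); r.move_pose([.505,-.094,.17],quat(np.pi)); r.hold(.2); shot("wrist","m2"); print(r.current_t())
a=cv2.imread("pics/m2.png")[90:315,120:480]; cv2.imwrite("pics/m2c.png",cv2.resize(a,None,fx=2.2,fy=2.2,interpolation=cv2.INTER_CUBIC))
```

```text
17.9083
```

View pics/m2c.png

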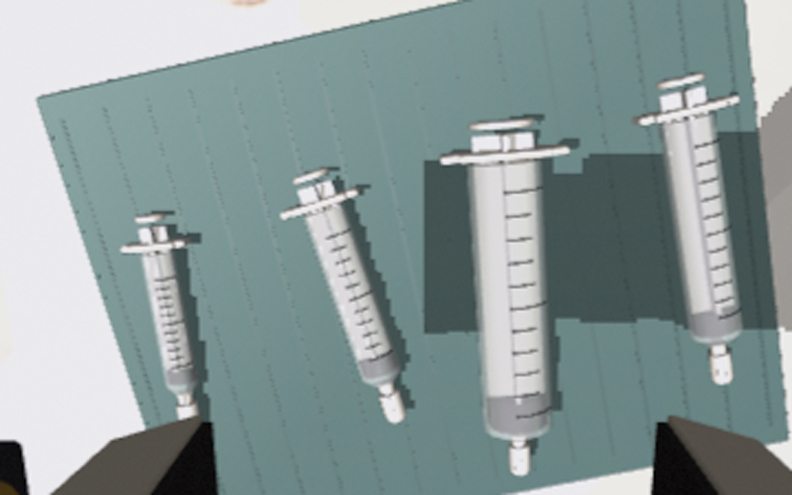

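Run:
```python
from job import *
from an import cloud,fit
P,_=cloud("m2")
for s in SY: c,th,z,n,sd=fit(P,SY[s][:3],s); print(s,c.round(4),round(th,3),round(z,4),n,SY[s])
s=10; x,y,th,o=SY[s]; p=along(x,y,th,o+GX[s])
r.command_gripper(.46,25); r.move_pose([*p,.10],quat(th+np.pi)); r.servo_line([*p,.006],vel=.15)
print(p,r.current_tool_pos(),r.current_grip_width()*92)
shot("wrist","g1"); r.command_gripper(.1,25); print(r.current_tool_pos(),r.current_grip_width()*92,r.current_grip_force(),r.current_wrist_force()); shot("wrist","g2"); print(r.current_t())
cv2.imwrite("pics/g12.png",np.hstack([cv2.imread(f"pics/{k}.png")[100:420,120:520] for k in("g1","g2")]))
```

```text
5 [ 0.5271 -0.2062] 0.105 0.01 731 (0.5271, -0.2063, 0.101, -0.0335)
10 [ 0.5142 -0.1274] 0.311 0.0119 1192 (0.5142, -0.1274, 0.312, -0.041)
20 [0.4875 0.0161] 0.23 0.0138 1902 (0.4875, 0.0161, 0.23, -0.0497)
50 [ 0.5167 -0.0617] 0.081 0.0178 3014 (0.5167, -0.0617, 0.08, -0.0607)
[ 0.50944139 -0.12893481] [ 0.51025664 -0.12893137  0.00690499] 42.18666563435335
[ 0.50940889 -0.12895007  0.00597401] 9.039565896579818 0.0 [-0.74424446  0.30471353 -0.24748194]
20.9417
```

View pics/g12.png

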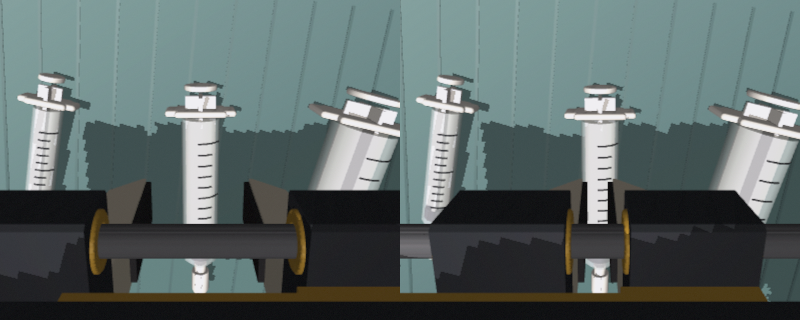

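Run:
```python
from an import *
np.set_printoptions(linewidth=200,suppress=True)
for f,cols in (("g1",range(225,275,6)),("g2",range(276,348,6))):
    P,im=cloud(f)
    for v in (284,300,310,318): print(f,v,[(u,*(P[v,u]*1e3).round(0).astype(int)) for u in cols if np.isfinite(P[v,u,0])])
a=cv2.imread("pics/g2.png")[250:400,240:400]; b=cv2.imread("pics/g1.png")[250:400,220:380]
cv2.imwrite("pics/g2c.png",cv2.resize(np.hstack([b,a]),None,fx=2.5,fy=2.5,interpolation=cv2.INTER_CUBIC))
```

```text
g1 284 [(225, np.int64(528), np.int64(-176), np.int64(3)), (231, np.int64(527), np.int64(-173), np.int64(3)), (237, np.int64(526), np.int64(-169), np.int64(4)), (243, np.int64(525), np.int64(-167), np.int64(4)), (249, np.int64(510), np.int64(-162), np.int64(34)), (255, np.int64(510), np.int64(-159), np.int64(33)), (261, np.int64(509), np.int64(-157), np.int64(34)), (267, np.int64(510), np.int64(-154), np.int64(30)), (273, np.int64(520), np.int64(-152), np.int64(4))]
g1 300 [(225, np.int64(487), np.int64(-163), np.int64(98)), (231, np.int64(512), np.int64(-166), np.int64(50)), (237, np.int64(511), np.int64(-164), np.int64(50)), (243, np.int64(510), np.int64(-161), np.int64(50)), (249, np.int64(509), np.int64(-159), np.int64(50)), (255, np.int64(509), np.int64(-157), np.int64(50)), (261, np.int64(509), np.int64(-155), np.int64(47)), (267, np.int64(511), np.int64(-152), np.int64(42)), (273, np.int64(530), np.int64(-149), np.int64(3))]
g1 310 [(225, np.int64(489), np.int64(-162), np.int64(99)), (231, np.int64(510), np.int64(-164), np.int64(60)), (237, np.int64(510), np.int64(-162), np.in
[... 2632 characters left out ...]
.int64(58)), (342, np.int64(497), np.int64(-125), np.int64(58))]
g2 318 [(276, np.int64(479), np.int64(-150), np.int64(111)), (282, np.int64(479), np.int64(-148), np.int64(112)), (288, np.int64(481), np.int64(-147), np.int64(107)), (294, np.int64(503), np.int64(-141), np.int64(64)), (300, np.int64(504), np.int64(-139), np.int64(61)), (306, np.int64(509), np.int64(-135), np.int64(50)), (312, np.int64(523), np.int64(-129), np.int64(20)), (318, np.int64(522), np.int64(-126), np.int64(20)), (324, np.int64(521), np.int64(-123), np.int64(20)), (330, np.int64(501), np.int64(-128), np.int64(60)), (336, np.int64(500), np.int64(-126), np.int64(61)), (342, np.int64(480), np.int64(-134), np.int64(102))]
```

View pics/g2c.png

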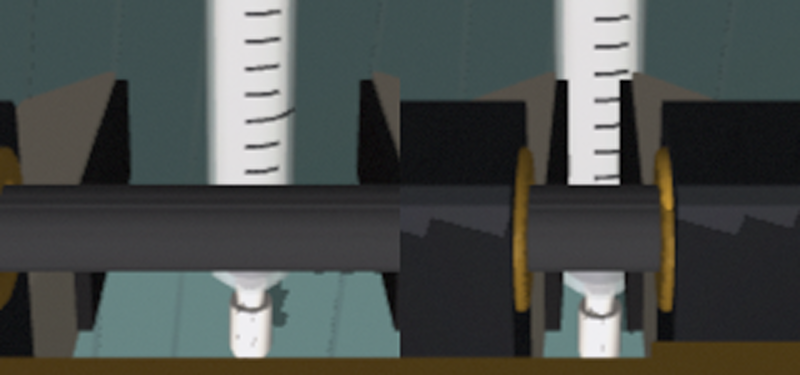

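Run:
```python
from an import *
np.set_printoptions(linewidth=200,suppress=True)
for f,us in (("g1",(246,252,258,264,268)),("g2",(290,294,298,302,306,330,334,338,342))):
    P,im=cloud(f)
    for u in us: print(f,u,(P[274:290,u,2]*1e3).round(0))
z=np.load("pics/m2.npz");P,_=cloud("m2");T=np.array([.505,-.094,.17])
Q=P.reshape(-1,3)-T; Q=Q[np.isfinite(Q[:,0])]; k=(abs(Q[:,0])<.03)&(abs(Q[:,1])<.07)&(Q[:,2]>-.08)
print("m2 finger lowest rel TCP",np.percentile(Q[k,2],[0,1,5]))
```

```text
g1 246 [ 4.  3.  3.  2.  4.  3.  4.  3.  3.  2.  1. 34. 36. 36. 38. 40.]
g1 252 [ 3.  3.  4.  4.  3.  5.  3.  4.  2. 32. 33. 34. 35. 37. 37. 39.]
g1 258 [ 3.  3.  2.  3.  3.  3.  2. 30. 31. 32. 34. 34. 36. 38. 38. 39.]
g1 264 [ 3.  4.  3.  2.  1. 27. 28. 30. 31. 32. 33. 33. 34. 35. 34. 36.]
g1 268 [ 4.  4.  3.  2.  4.  4.  3.  2. 27. 29. 30. 31. 33. 34. 35. 36.]
g2 290 [ 3.  3.  4.  3.  4.  3.  3.  2. 30. 31. 33. 34. 35. 36. 37. 39.]
g2 294 [ 4.  3.  4.  4.  2.  4.  3. 29. 30. 33. 32. 34. 35. 36. 37. 37.]
g2 298 [ 3.  4.  3.  3.  3.  3. 27. 29. 30. 32. 33. 34. 34. 36. 37. 38.]
g2 302 [13. 12. 11. 13. 13. 28. 28. 29. 30. 29. 30. 30. 31. 32. 33. 35.]
g2 306 [18. 19. 18. 18. 17. 18. 18. 17. 26. 27. 29. 30. 31. 32. 34. 34.]
g2 330 [20. 20. 20. 20. 21. 20. 19. 20. 26. 28. 30. 30. 31. 33. 34. 34.]
g2 334 [17. 17. 18. 18. 17. 26. 28. 28. 31. 31. 33. 33. 34. 35. 36. 38.]
g2 338 [13. 13. 13. 12. 12. 11. 28. 29. 30. 31. 33. 33. 35. 35. 38. 38.]
g2 342 [ 3.  3.  3.  3.  3.  3.  3. 29. 31. 31. 32. 34. 35. 37. 38. 38.]
m2 finger lowest rel TCP [0.01935047 0.03034646 0.05727966]
```

Run:
```python
from job import *
s=10; zt=-.0135; x,y,th,o=SY[s]; p=along(x,y,th,o+GX[s])
r.command_gripper(.46,25); r.servo_line([*p,zt],vel=.06); r.hold(.15)
print(r.current_tool_pos(),r.current_wrist_force())
r.command_gripper(0.,25); print(r.current_grip_width()*92,r.current_grip_force(),r.current_wrist_force())
if r.current_grip_width()*92>12:
    r.servo_line([*p,.10],vel=.15); print(r.current_grip_width()*92,r.current_grip_force(),r.current_wrist_force())
shot("wrist","g3"); print(r.current_t())
```

```text
[ 0.50959401 -0.12906867 -0.01336792] [0.96481075 0.09736989 0.07347842]
17.43687217951568 24.995375275611877 [ 0.43648454 -0.31116423  1.31827992]
17.255600007135676 24.995109736919403 [ 0.782458   -0.14427711 -0.87300488]
23.7833
```

View pics/g3.png

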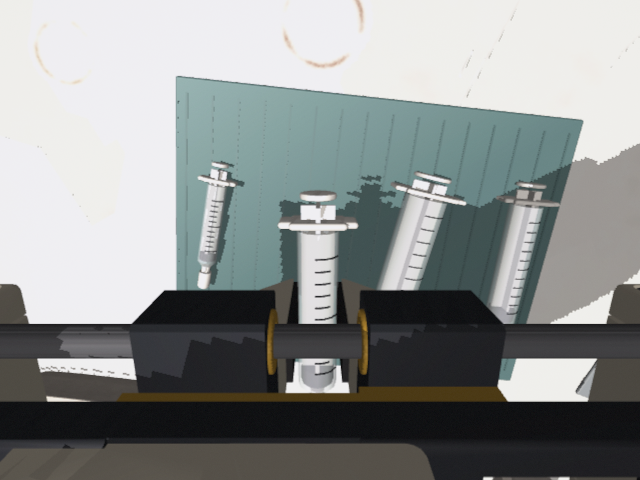

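```bash
sed -i 's/zt=.006/zt=-.0135/' job.py
python3 - <<'E'
from job import *
place(10)
r.move_pose([.46,.28,.17],quat(np.pi+A)); r.hold(.2); shot("wrist","p10b"); print(r.current_t())
from an import cloud,fit
P,_=cloud("p10b")
rk=np.array([[np.cos(A),-np.sin(A)],[np.sin(A),np.cos(A)]])
g=rk@[.4462+.04,CY[10]]
c,th,z,n,sd=fit(P,(*g,A),10,.018); print(rk.T@c,th-A,z,n,sd)
a=cv2.imread("pics/p10b.png")[120:360,120:500]; cv2.imwrite("pics/p10bc.png",cv2.resize(a,None,fx=2.1,fy=2.1,interpolation=cv2.INTER_CUBIC))
E
```

```text
dF [0.4 1.3 0.6] grip 17.58980384919729
t 28.6167
29.2333
[0.48620002 0.31203252] -0.004312649207999633 0.0269105175343517 1181 0.0005879588932867732
```

View pics/p10bc.png

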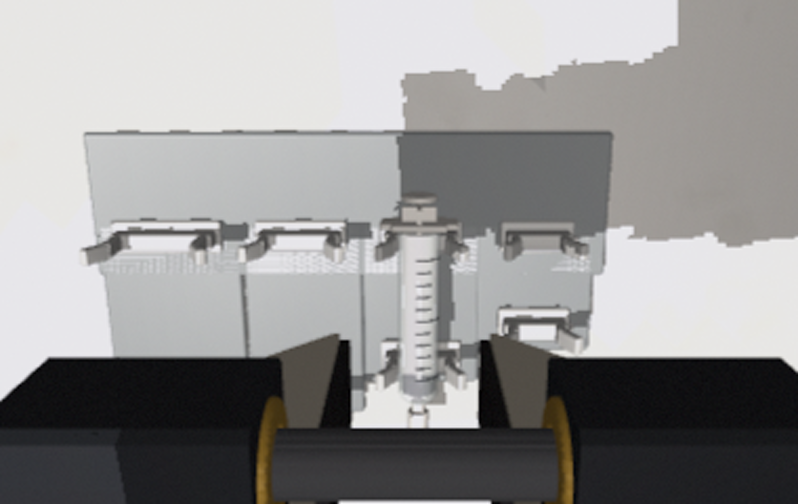

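```bash
cat >> an.py <<'E'
A=-.0704; CYS={5:.3651,10:.3128,20:.2590,50:.1988}; FW={5:27,10:33,20:39,50:50}
def flange(P,s):
    Q=P.reshape(-1,3); Q=Q[np.isfinite(Q[:,0])]; X=np.array([np.cos(A),np.sin(A)]);Y=np.array([-X[1],X[0]])
    x=Q[:,:2]@X-.4462; b=abs(Q[:,:2]@Y-CYS[s]); rd=S[s][0]/1e3
    m=(b<rd*.7)&(x>-.022)&(x<.02)&(Q[:,2]>.018+rd*1.2); i=np.digitize(x[m]*1e3,np.arange(-22,21))
    return [(k-22,int(round(np.percentile(Q[m,2][i==k+1],90)*1e3))) for k in range(42) if (i==k+1).any()]
E
python3 - <<'E'
from job import *
from an import cloud,flange
print(flange(cloud("p10b")[0],10))
for s in (5,20,50):
    pick(s)
    if abs(r.current_grip_width()*92-2e3*RD[s])>3: print("BAD",s); break
    place(s)
    if s==5:
        r.move_pose([.46,.28,.17],quat(np.pi+A)); r.hold(.1); shot("wrist","p5"); print(flange(cloud("p5")[0],5))
else:
    r.move_pose([.46,.27,.19],quat(np.pi+A)); r.hold(.2); shot("wrist","pall"); print(r.current_t())
E
```

```text
[(-14, 34), (-13, 35), (-12, 35), (-11, 34), (-9, 34), (-8, 34), (-7, 34), (-6, 33), (-5, 35), (-4, 35), (-3, 35), (-2, 36), (-1, 37), (0, 36), (1, 35), (2, 36), (3, 36), (4, 36), (5, 36), (6, 36), (7, 37), (8, 36), (9, 36), (10, 36), (11, 36), (12, 37), (13, 36), (14, 36), (15, 36), (16, 36), (17, 37), (18, 36), (19, 36)]
down F [ 0.  -0.6  0.1]
grip mm 12.95169623368349 24.996203184127808
dF [-1.2 -1.   0.5] grip 12.793816554172988
t 39.3917
[(-15, 31), (-14, 31), (-13, 31), (-12, 29), (-10, 29), (-9, 30), (-8, 31), (-7, 31), (-6, 31), (-5, 31), (-4, 33), (-3, 33), (-2, 33), (-1, 31), (0, 32), (1, 32), (2, 32), (3, 33), (4, 33), (5, 33), (6, 32), (7, 32), (8, 32), (9, 32), (10, 32), (11, 33), (12, 33), (13, 33), (14, 32), (15, 32), (16, 32), (17, 32), (18, 32), (19, 32)]
down F [ 1.1  0.3 -0.1]
grip mm 21.134598509908237 24.996990859508514
dF [-0.8  1.2  1.3] grip 20.866660760583375
t 48.45
down F [ 1.  -0.4  0.4]
grip mm 29.5693769449801 25.001019537448883
dF [-0.8 -0.  -0.1] grip 29.52724533168735
t 57.025
57.8917
```

Run:
```python
from job import *
from an import *
rk=np.array([[np.cos(A),-np.sin(A)],[np.sin(A),np.cos(A)]])
P,_=cloud("pall")
for s in (5,10,20,50):
    g=rk@[.4462+S[s][1]/2e3,CY[s]]; c,th,z,n,sd=fit(P,(*g,A),s,.018); print(s,rk.T@c,"dth",round(th-A,4),"z",round(z,4),"want",.018+RD[s],n,[t for t in flange(P,s) if t[0]<8])
a=cv2.imread("pics/pall.png")[100:360,120:500]; cv2.imwrite("pics/pallc.png",cv2.resize(a,None,fx=2.1,fy=2.1,interpolation=cv2.INTER_CUBIC))
```

```text
5 [0.47819998 0.36443219] dth -0.0054 z 0.025 want 0.024999999999999998 664 [(-15, 32), (-14, 33), (-13, 309), (-12, 309), (-11, 307), (-10, 30), (-9, 31), (-8, 31), (-7, 30), (-6, 31), (-5, 31), (-4, 31), (-3, 33), (-2, 33), (-1, 32), (0, 31), (1, 32), (2, 33), (3, 32), (4, 32), (5, 32), (6, 32), (7, 32)]
10 [0.4862    0.3120608] dth -0.0025 z 0.0269 want 0.026999999999999996 1053 [(-14, 34), (-13, 34), (-12, 34), (-11, 34), (-9, 35), (-8, 35), (-7, 35), (-6, 34), (-5, 34), (-4, 34), (-3, 36), (-2, 37), (-1, 36), (0, 35), (1, 226), (2, 36), (3, 37), (4, 36), (5, 36), (6, 36), (7, 36)]
20 [0.4942     0.25831993] dth -0.0053 z 0.0288 want 0.028999999999999998 1307 [(-22, 298), (-17, 234), (-16, 232), (-15, 225), (-14, 39), (-13, 38), (-12, 39), (-10, 37), (-9, 38), (-8, 37), (-7, 37), (-6, 38), (-5, 37), (-4, 40), (-3, 41), (-2, 41), (-1, 39), (0, 39), (1, 40), (2, 40), (3, 40), (4, 40), (5, 40), (6, 40), (7, 40)]
50 [0.5052     0.19809327] dth -0.0039 z 0.0328 want 0.033 1483 [(-16, 44), (-15, 45), (-14, 46), (-13, 45), (-10, 45), (-9, 45), (-8, 45), (-7, 44), (-6, 45), (-5, 46), (-4, 48), (-3, 48), (-2, 49), (0, 47), (1, 49), (2, 48), (3, 48), (4, 48), (5, 48), (6, 48), (7, 48)]
```

View pics/pallc.png

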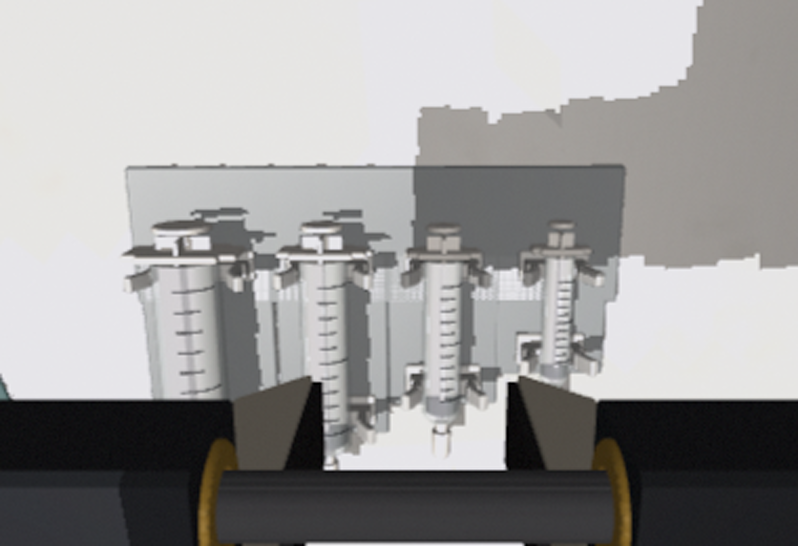

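All four syringes lie at seated height in size order, with their flanges within about 1 mm of nominal. Handing in.

```bash
python3 -c "
from rig import r
print(r.finish_job())"
```

```text
the job is handed in; nothing more can be done
None
```

All four syringes are in their own cradles in size order, nozzles to the stepped side, and the job is handed in at about 58 s. The wrist camera showed each one level, fully seated and with its flange within about 1 mm of nominal. The first grasp closed just above the 10 ml syringe because the fingertips sit about 19 mm behind the reported TCP; I corrected for that. I did not re-image the bottle and dish, but no move went near them.

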